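# Strip the spindle: collar off, then the spacer

### The arm

A 6-joint arm with a two-finger parallel gripper is mounted at the origin on a cart in front of the work surface, level with it; the furniture and walls round the work are solid. World frame = base frame: x ahead of the robot, y to its left, z up, the work surface at z = 0. Lengths are in m, angles in rad, forces in N, time in s.
With the tool pointing down it reaches from about 0.3 to 0.775 m from the base axis. Payload 14.6 kg.
Tool frame: the origin (TCP) lies on the centre line of the jaws, within the pads' length; the fingertips stand 19 mm ahead of it and the grasp point (between the pads) is the TCP; y points along the fingers, x is the direction in which the jaws open and shut, and the axes are right-handed (so a half turn about y gives the same grasp; the last joint's range is limited). The gripper opens to 94 mm and grips with 3 to 60 N. Pads are 16 mm wide; open, the fingers measure 119 mm over their backs; the gripper's body (75 mm by 177 mm) begins 78 mm behind the grasp point.
Start: joints at [-0.067, 0.3, 1.521, -0, 1.321, -0.067], TCP at [0.55, -0, 0.189] pointing down, gripper open.
Joint ranges: [-3.03, 3.03], [-0.79, 2.21], [0.23, 2.52], [-1.04, 4.18], [0, 3.07], [-2.55, 2.55]. Speed limits (rad/s): [2.22, 2.22, 2.57, 3.14, 3.14, 3.14].

### API

Orientations are given as [roll, pitch, yaw] about the fixed x, y, z axes, in that order (R = Rz(yaw) Ry(pitch) Rx(roll)).
In Python, from station import ctrl, optics gives the robot as it stands.
- The arm moves only by the tool jog_arm, never from a script. Its argument "targets" is a list of rows, each a list of 3 entries, a list of its own where there are three numbers: the finger opening in cm, from 0 to 9.4, then the shift along the tool's x, y, z in cm, then the turn about the tool's y in rad. A call has 1 to 10 rows; each row is the pose to reach, as a shift and turn from the pose commanded when the call began, along the tool's axes at that moment; what a row does not reach only later rows make up. A row lasts 1/10 s, in which the tool goes at most 50 mm and 8.59 degrees, less where a joint would pass 70% of its speed; a pose out of reach is approached as far as the arm can. A call with a gripper value outside its range is refused whole. The fingers move at their own pace and stop on an object; "grip_force" is the grip in N (left out, the last holds). Time passes only in rows, so rows that repeat a pose let the fingers close. It gives the time, the measured TCP pose, the force and the opening at its end, in the units of the state.
- ctrl.get_obs(): the state, without advancing time (a new reading comes with each control period).
- optics.camera(name): name is "scene" or "side" or "wrist"; returns a dict with "img" (400x640x3 uint8, red, green, blue), "range_z" (400x640 float32, m along the optical axis (not along the pixel's ray), 0 where there is no reading), "camera_matrix" (3x3 intrinsics, pixels), "world_to_cam" (4x4, takes a point from world to camera coordinates); the wrist camera has in their place "mount" (4x4, takes a point from camera to tool coordinates, whose origin is the TCP and whose axes are the tool frame's). Camera axes: x right, y up, looking along -z (the intrinsics and any distortion apply to the point x, -y, -z); pixel columns grow to the right and rows downward; lengths in m; the calibration is good to about 2 mm. A picture is of the moment at which its call begins: read the wrist's pose just before it.
- ctrl.hand_in(): hands the job in, once; it reports no verdict.
The state is a dict: "time_s": time; "qpos": joint angles; "joint_vel": joint speeds; "tau": joint torques, N m; "ee_pos": TCP position; "eef_rot": TCP orientation; "force": force on the tool from outside, world axes, zero at the start; "moment": the same for the moment, N m; "grip_width": finger opening in m.
Only numpy, scipy, OpenCV 4.12 (cv2) and the standard library are available. Lean on these libraries where they do the work, as an engineer would, in place of code of your own. Each camera call takes 0.05 s, during which the arm holds its last target. There are 200 camera calls.

### The job

Strip the horizontal bar of the little stand: slide the square stop collar off the bar's free end and put it in the shallow grey parts tray. Then slide the round spacer ring off the same end and put it in the tray too, so that both parts are left lying inside the tray.

Things in the scene. Friction and masses are not known exactly. Their poses are not given: they have to be found in the camera images.
- spindle_stand: Fixed stand: foot plate 90 x 80 x 10 mm, pillar, and a 30 mm wide clamp head (top 116 mm up) holding a smooth steel bar, 14 mm in diameter. Origin: centre of the foot's underside, on the bench, under the head; z up. The bar is level, its axis 100 mm above the bench, along the stand's -x from the head's face (x = -15 mm) to the free end (x = -160 mm); nothing in front of the end or above the bar.
- stop_collar: Square steel collar, 36 x 36 mm, 16 mm thick (along the bar), round 22 mm bore, 0.09 kg. Hangs loose on the bar near the free end, screw already slack, flat sides upright. Origin: its centre; x = bore axis, at the start along the bar, 4 mm under the bar's axis (96 mm above the bench), 135 to 145 mm from the stand's origin.
- spacer_ring: Round aluminium ring, 34 mm outside, 20 mm long (along the bar), 22 mm bore, 0.05 kg. Hangs loose on the bar behind the collar, nearer the head. Origin: its centre; x = bore axis, at the start along the bar, 96 mm above the bench, 70 to 85 mm from the stand's origin. (A spare ring like it lies on the bench, not part of the job.)
- parts_tray: Fixed shallow open grey tray with a small lip at each x end, 110 mm (its x) by 140 mm (its y) outside, 24 mm high, walls and floor 4 mm (inside 102 x 132 mm, 20 mm deep). Origin: centre of its underside, on the bench; z up.
There are look-alikes about, which are no part of the job. What is shaped like the spacer_ring but black or blue is not meant. What is shaped like the stop_collar but brown is not meant.

How it is judged:
On the way:
1. the stop collar is in the tray while the spacer ring is still on the bar (x of stop_collar in the frame of parts_tray between -0.046 and 0.046 m and y of stop_collar in the frame of parts_tray between -0.061 and 0.061 m and height (world z) of stop_collar below 0.035 m and x of spacer_ring in the frame of spindle_stand above -0.16 m and height (world z) of spacer_ring above 0.085 m), for 0.2 s.
At the end, for the whole second after the job is handed in: The stop collar and the spacer ring both lie still inside the parts tray, standing or flat: their centres are within 46 mm (tray x) and 61 mm (tray y) of the tray's centre and less than 35 mm above the bench (x of stop_collar in the frame of parts_tray between -0.046 and 0.046 m and y of stop_collar in the frame of parts_tray between -0.061 and 0.061 m and height (world z) of each of stop_collar, spacer_ring below 0.035 m and linear speed of each of stop_collar, spacer_ring below 0.03 m/s and x of spacer_ring in the frame of parts_tray between -0.046 and 0.046 m and y of spacer_ring in the frame of parts_tray between -0.061 and 0.061 m); the robot touches nothing.
It also fails if it takes over 67 s, if anything falls off the work surface, if the arm or the gripper's body presses on something with over 40 N, if the wrist force passes 120 N, or if a joint passes its speed limit or range.

## Working session

There is one attempt and no reset: what is moved stays moved. The work goes in short steps, Python scripts to look and compute and a tool call to move; the robot and the scene stay as the last step left them, time stands still between calls to the robot, and variables do not carry over. Pictures are saved under pics/ and viewed, about 8 in all and at most 12, crops included, and the job is handed in when it is done.

Besides the shell and the picture viewer there is one more tool, called after "Call:" as name([rows], argument=value, ...), one row to a line, values as JSON. jog_arm: Moves the arm, as the interface text tells. Its arguments: {"type":"object","properties":{"targets":{"type":"array","items":{"type":"array"}},"grip_force":{"type":"number"}},"required":["targets"]}

```bash
mkdir -p pics
cat > h.py <<'E'
import numpy as np, cv2
from station import ctrl, optics
from scipy.spatial.transform import Rotation as R
def cam(n,name=None):
    o=ctrl.get_obs(); c=optics.camera(n)
    if n=="wrist":
        T=np.eye(4);T[:3,:3]=R.from_euler('xyz',o['eef_rot']).as_matrix();T[:3,3]=o['ee_pos']
        c['c2w']=T@c['mount']
    else: c['c2w']=np.linalg.inv(c['world_to_cam'])
    if name:
        cv2.imwrite(f'pics/{name}.png',c['img'][...,::-1]); np.savez(f'{name}.npz',**c)
    return c
def cloud(c):
    z=c['range_z'];K=c['camera_matrix'];v,u=np.mgrid[:400,:640]
    P=np.stack([(u-K[0,2])/K[0,0]*z,-(v-K[1,2])/K[1,1]*z,-z],-1)
    W=P@c['c2w'][:3,:3].T+c['c2w'][:3,3]; W[z==0]=np.nan
    return W
E
python3 - <<'E'
from h import *
o=ctrl.get_obs();print({k:np.round(v,3) for k,v in o.items()})
for n in("scene","side","wrist"):
    c=cam(n,n);print(n,c.keys(),c['camera_matrix'].round(1).tolist(),c['c2w'].round(3).tolist())
a=[cv2.imread(f'pics/{n}.png') for n in("scene","side","wrist")]
E
```

```text
{'time_s': np.float64(0.0), 'qpos': array([-0.067,  0.3  ,  1.522,  0.   ,  1.321, -0.067]), 'joint_vel': array([-0.001, -0.   ,  0.001, -0.002,  0.001, -0.   ]), 'tau': array([-2.0000e-03, -5.3181e+01, -3.5274e+01,  7.1000e-02,  2.4000e-02,
       -0.0000e+00]), 'ee_pos': array([0.55 , 0.   , 0.188]), 'eef_rot': array([-1.571e+00,  1.000e-03, -0.000e+00]), 'force': array([-0.485, -0.26 , -0.084]), 'moment': array([-0.045,  0.042,  0.027]), 'grip_width': np.float64(0.094)}
scene dict_keys(['img', 'range_z', 'camera_matrix', 'world_to_cam', 'c2w']) [[505.5, 0.0, 310.9], [0.0, 505.5, 196.6], [0.0, 0.0, 1.0]] [[0.885, 0.335, -0.323, 0.321], [-0.465, 0.637, -0.615, -0.528], [-0.0, 0.695, 0.719, 0.706], [0.0, 0.0, 0.0, 1.0]]
side dict_keys(['img', 'range_z', 'camera_matrix', 'world_to_cam', 'c2w']) [[451.1, 0.0, 316.9], [0.0, 451.1, 200.1], [0.0, 0.0, 1.0]] [[-0.965, 0.187, -0.183, 0.438], [-0.261, -0.642, 0.721, 0.616], [0.018, 0.744, 0.668, 0.679], [0.0, 0.0, 0.0, 1.0]]
wrist dict_keys(['img', 'range_z', 'camera_matrix', 'mount', 'c2w']) [[337.8, 0.0, 324.7], [0.0, 337.8, 196.1], [0.0, 0.0, 1.0]] [[1.0, -0.001, 0.002, 0.551], [0.0, 0.974, 0.227, 0.067], [-0.002, -0.227, 0.974, 0.384], [0.0, 0.0, 0.0, 1.0]]
```

View pics/scene.png

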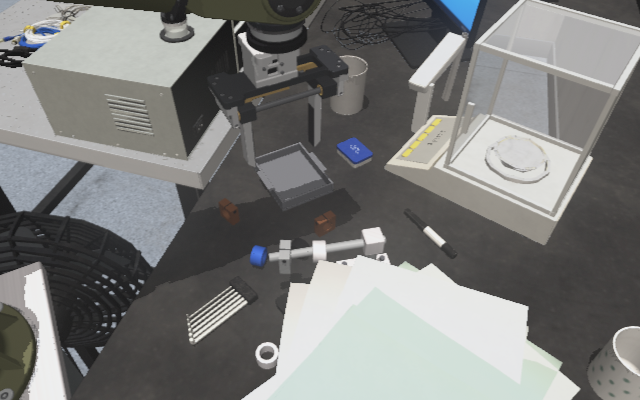

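View pics/side.png

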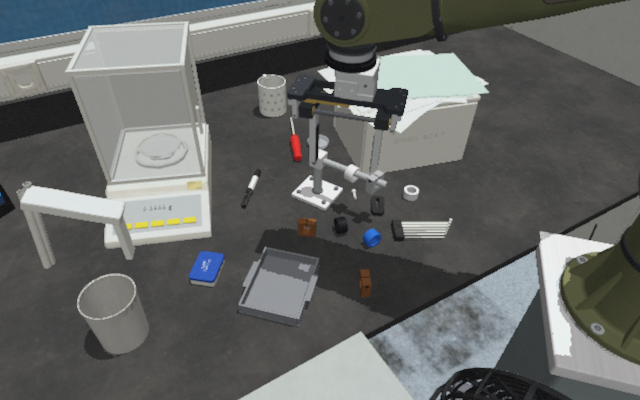

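Run:
```python
from h import *
def L(n):
    d=np.load(n+'.npz');return dict(d)
s=L('scene');t=L('side');W=cloud(s);V=cloud(t)
for n,A,pts in(("scene",W,[(259,257),(285,245),(285,262),(319,244),(319,251),(345,246),(373,232),(374,240),(267,355),(308,300),(300,290),(330,270),(400,290),(325,222),(228,210),(295,175)]),("side",V,[(372,238),(376,180),(352,172),(340,226),(377,205),(411,192),(318,192),(322,155),(365,280),(307,227),(350,100),(400,120),(280,285)])):
    for u,v in pts: print(n,(u,v),A[v,u].round(3))
# points on bar level: z .09-.125
def rng(A): 
    m=(A[...,2]>.085)&(A[...,2]<.125)&(A[...,0]>.3)&(A[...,0]<.62)&(A[...,1]>-.2)&(A[...,1]<.05); return A[m]
a=cv2.resize(s['img'][200:340,200:420],None,fx=3,fy=3,interpolation=2)[...,::-1]
b=cv2.resize(t['img'][120:260,280:460],None,fx=3,fy=3,interpolation=2)[...,::-1]
h=np.zeros((840,660,3),np.uint8);h[:420]=a;h[420:,:540]=b
cv2.imwrite('pics/crop.png',cv2.resize(h,None,fx=.71,fy=.71))
```

```text
scene (259, 257) [ 0.482 -0.034  0.031]
scene (285, 245) [ 0.505 -0.094  0.116]
scene (285, 262) [ 0.495 -0.115  0.106]
scene (319, 244) [ 0.552 -0.113  0.112]
scene (319, 251) [ 0.547 -0.123  0.11 ]
scene (345, 246) [ 0.588 -0.13   0.106]
scene (373, 232) [ 0.633 -0.136  0.119]
scene (374, 240) [ 0.627 -0.148  0.116]
scene (267, 355) [ 0.427 -0.184 -0.001]
scene (308, 300) [ 0.47  -0.236  0.191]
scene (300, 290) [ 0.474 -0.206  0.168]
scene (330, 270) [ 0.519 -0.203  0.178]
scene (400, 290) [ 0.575 -0.275  0.19 ]
scene (325, 222) [ 0.616 -0.019  0.032]
scene (228, 210) [0.474 0.084 0.036]
scene (295, 175) [0.635 0.139 0.005]
side (372, 238) [ 0.482 -0.011  0.026]
side (376, 180) [ 0.497 -0.093  0.106]
side (352, 172) [ 0.548 -0.103  0.108]
side (340, 226) [ 0.551 -0.027  0.025]
side (377, 205) [ 0.491 -0.142 -0.003]
side (411, 192) [ 0.423 -0.2    0.004]
side (318, 192) [ 0.626 -0.132  0.012]
side (322, 155) [ 0.62  -0.135  0.114]
side (365, 280) [0.476 0.103 0.034]
side (307, 227) [ 0.623 -0.033 -0.004]
side (350, 100) [0.541 0.025 0.343]
side (400, 120) [0.464 0.031 0.326]
side (280, 285) [0.628 0.132 0.002]
```

View pics/crop.png

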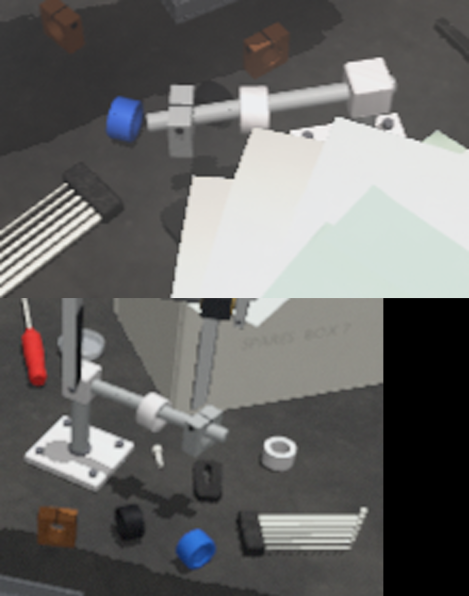

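View pics/wrist.png

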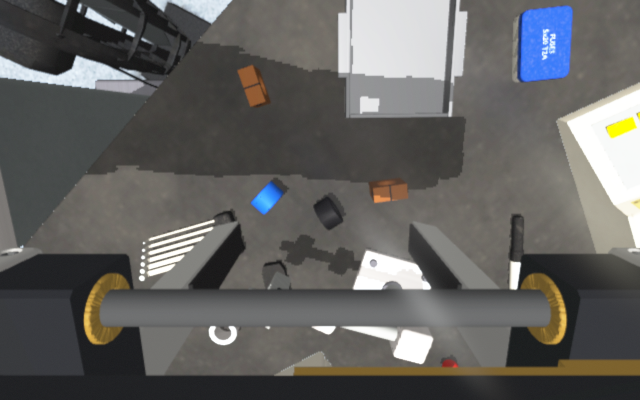

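Run:
```python
from h import *
L=lambda n:dict(np.load(n+'.npz'))
A=np.concatenate([cloud(L(n)).reshape(-1,3) for n in('scene','side')])
B=[cloud(L(n)).reshape(-1,3) for n in('scene','side')]
# bar via head top & bar strip
for b in B:
    m=(b[:,2]>.09)&(b[:,2]<.125)&(b[:,1]>-.165)&(b[:,1]<-.075)&(b[:,0]>.44)&(b[:,0]<.66)
    p=b[m]; 
    for lo in np.arange(.45,.66,.01):
        q=p[(p[:,0]>=lo)&(p[:,0]<lo+.01)]
        if len(q)>3: print(round(lo,2),len(q),q.mean(0).round(3),'y',q[:,1].min().round(3),q[:,1].max().round(3),'zmax',q[:,2].max().round(3))
    print()
for lo in np.arange(.42,.7,.02):
    q=A[(A[:,0]>=lo)&(A[:,0]<lo+.02)&(A[:,1]<-.1)&(A[:,2]>.13)&(A[:,2]<.25)&(A[:,1]>-.4)]
    if len(q): k=np.argsort(-q[:,1])[:3]; print('box',round(lo,2),len(q),q[k].round(3).tolist(),q[:,2].max().round(3))
# tray
m=(A[:,2]>.012)&(A[:,2]<.035)&(A[:,0]>.5)&(A[:,0]<.8)&(A[:,1]>.04)&(A[:,1]<.26)
p=A[m][:,:2].astype(np.float32);print('tray',len(p),cv2.minAreaRect(p),np.percentile(p,[1,50,99],axis=0))
```

```text
0.47 23 [ 0.478 -0.096  0.104] y -0.1 -0.087 zmax 0.108
0.48 106 [ 0.486 -0.103  0.105] y -0.115 -0.09 zmax 0.116
0.49 168 [ 0.495 -0.109  0.109] y -0.119 -0.088 zmax 0.118
0.5 118 [ 0.505 -0.098  0.113] y -0.117 -0.081 zmax 0.117
0.51 90 [ 0.514 -0.102  0.107] y -0.112 -0.085 zmax 0.116
0.52 64 [ 0.525 -0.109  0.104] y -0.115 -0.1 zmax 0.109
0.53 95 [ 0.536 -0.116  0.104] y -0.127 -0.102 zmax 0.113
0.54 142 [ 0.545 -0.12   0.108] y -0.131 -0.098 zmax 0.114
0.55 104 [ 0.554 -0.119  0.109] y -0.133 -0.099 zmax 0.115
0.56 66 [ 0.565 -0.12   0.105] y -0.127 -0.106 zmax 0.113
0.57 62 [ 0.575 -0.124  0.105] y -0.13 -0.112 zmax 0.108
0.58 64 [ 0.585 -0.127  0.105] y -0.134 -0.118 zmax 0.109
0.59 62 [ 0.595 -0.13   0.105] y -0.136 -0.121 zmax 0.109
0.6 64 [ 0.605 -0.133  0.105] y -0.139 -0.125 zmax 0.109
0.61 166 [ 0.616 -0.141  0.107] y -0.151 -0.122 zmax 0.118
0.62 170 [ 0.625 -0.142  0.111] y -0.153 -0.12 zmax 0.118
0.63 168 [ 0.635 -0.145  0.111] y -0.156 -0.123 zmax 0.119
0.64 55 [ 0.644 -0.14   0.113] y -0.154 -0.127 zmax 0.118

0.47 12 [ 0.478 -0.093  0.1  ] y -0.099 -0.087 zmax 0.10
[... 1749 characters left out ...]
0.581, -0.228, 0.176], [0.584, -0.229, 0.175]] 0.194
box 0.6 1923 [[0.611, -0.233, 0.175], [0.614, -0.234, 0.174], [0.611, -0.234, 0.176]] 0.194
box 0.62 1693 [[0.62, -0.251, 0.174], [0.62, -0.253, 0.174], [0.637, -0.254, 0.18]] 0.194
box 0.64 1272 [[0.64, -0.267, 0.181], [0.641, -0.268, 0.18], [0.641, -0.269, 0.178]] 0.193
box 0.66 801 [[0.662, -0.308, 0.169], [0.66, -0.311, 0.171], [0.665, -0.312, 0.169]] 0.193
box 0.68 173 [[0.681, -0.346, 0.189], [0.682, -0.347, 0.187], [0.681, -0.348, 0.187]] 0.191
tray 3690 ((0.6828790903091431, 0.13333605229854584), (0.15091121196746826, 0.24345062673091888), 86.5536117553711) [[0.56384482 0.0654362 ]
 [0.67740431 0.13757059]
 [0.79644716 0.20695033]]
```

Candidates in the scene image: the grey square collar on the bar at (285,252), against brown look-alikes at (325,222) and (228,210). For the ring, the bright one on the bar at (319,250), against blue (259,257), black (side image 340,226) and the bench spare (267,355). The crop confirms the collar and ring on the bar. The tray is at about (0.68, 0.135). Papers on the box reach up to z 0.197 close to the bar, so I will grip high (TCP z about 0.12).

Call:
jog_arm([
  [6, [-5.1, 0, -9.9], -1.283],
  [6, [-5.1, 0, -9.9], -1.283],
  [6, [-5.1, 0, -9.9], -1.283],
  [6, [-5.1, 0, -9.9], -1.283],
  [6, [-5.1, 0, -9.9], -1.283],
  [6, [-5.1, 0, -9.9], -1.283],
  [6, [-5.1, 0, -9.9], -1.283],
  [6, [-5.1, 0, -9.9], -1.283],
  [6, [-5.1, 0, -9.9], -1.283],
  [6, [-5.1, 0, -9.9], -1.283],
], grip_force=30)

```text
time_s: 1.15
ee_pos: [0.4989, -0.099, 0.1886]
eef_rot: [-1.57, 0.0, 1.285]
force: [0.2, 0.2, -0.4]
grip_width: 0.06
```

Run:
```python
from h import *
c=cam("wrist","w2");o=ctrl.get_obs();W=cloud(c)
T=R.from_euler('xyz',o['eef_rot']).as_matrix();print(o['ee_pos'],o['eef_rot'],T.round(3).tolist())
n=np.array([.284,.958]);d=np.array([.958,-.284])
P=W.reshape(-1,3);x=P[:,:2]-[.63,-.137];t=x@d;s=x@n;z=P[:,2]
for lo in np.arange(-.18,.02,.005):
    m=(t>=lo)&(t<lo+.005)&(abs(s)<.03)&(z>.085)&(z<.125)
    if m.sum()>3: print(lo.round(3),m.sum(),'s',np.percentile(s[m],[2,98]).round(4),'zmax',z[m].max().round(3))
```

```text
[ 0.49889754 -0.09897372  0.18859453] [-1.57043270e+00 -5.70819983e-06  1.28060433e+00] [[0.286, -0.0, -0.958], [0.958, 0.0, 0.286], [0.0, -1.0, 0.0]]
-0.16 94 s [-0.0075  0.0061] zmax 0.108
-0.155 99 s [-0.0075  0.0061] zmax 0.108
-0.15 126 s [-0.0162  0.0061] zmax 0.114
-0.145 258 s [-0.0168  0.0084] zmax 0.116
-0.14 344 s [-0.0179  0.018 ] zmax 0.116
-0.135 270 s [-0.0187  0.0167] zmax 0.115
-0.13 175 s [-0.0135  0.0164] zmax 0.116
-0.125 81 s [-0.0067  0.0151] zmax 0.115
-0.12 89 s [-0.0067  0.0063] zmax 0.108
-0.115 85 s [-0.0067  0.0064] zmax 0.108
-0.11 84 s [-0.0067  0.0055] zmax 0.108
-0.105 83 s [-0.0068  0.0055] zmax 0.108
-0.1 77 s [-0.0068  0.0055] zmax 0.108
-0.095 250 s [-0.0149  0.0108] zmax 0.114
-0.09 276 s [-0.0153  0.0163] zmax 0.113
-0.085 204 s [-0.0168  0.0154] zmax 0.114
-0.08 197 s [-0.0177  0.0146] zmax 0.114
-0.075 80 s [-0.0119  0.0138] zmax 0.113
-0.07 65 s [-0.0069  0.0055] zmax 0.108
-0.065 74 s [-0.007   0.0057] zmax 0.109
-0.06 79 s [-0.0069  0.0058] zmax 0.107
-0.055 72 s [-0.007   0.0058] zmax 0.107
-0.05 6 s [-0.007   0.0057] zmax 0.104
-0.015 284 s [-0.0143  0.0136] zmax 0.117
-0.01 166 s [-0.015   0.0141] zmax 0.117
-0.005 176 s [-0.0151  0.0181] zmax 0.117
0.0 172 s [-0.0151  0.0175] zmax 0.117
0.005 150 s [-0.0151  0.0143] zmax 0.118
0.01 133 s [-0.0146  0.0137] zmax 0.117
0.015 22 s [-0.0117  0.0112] zmax 0.115
```

View pics/w2.png

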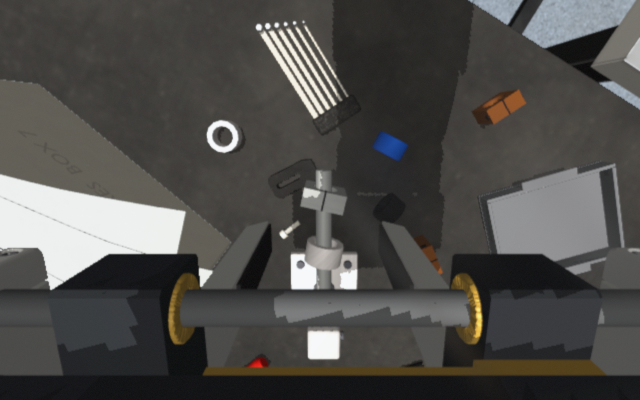

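Run:
```python
from h import *
d=dict(np.load('w2.npz'));W=cloud(d).reshape(-1,3)
n=np.array([.284,.958]);e=np.array([.958,-.284])
x=W[:,:2]-[.63,-.137];t=x@e*1000;s=x@n*1000;z=W[:,2]
for a,b,h in((-165,-110,.1125),(-110,-60,.108)):
    m=(t>a)&(t<b)&(abs(s)<25)&(z>h)&(z<.125)
    p=np.c_[t[m],s[m]].astype(np.float32);print(m.sum(),cv2.minAreaRect(p),p.mean(0))
    if a==-165:
        for lo in range(-20,20,4):
            q=p[(p[:,1]>=lo)&(p[:,1]<lo+4)]
            if len(q): print(lo,q[:,0].min().round(1),q[:,0].max().round(1))
```

```text
825 ((-134.0883331298828, -0.5411930084228516), (36.82895278930664, 16.4594669342041), 77.70636749267578) [-134.18925     -0.5950236]
-20 -145.5 -129.1
-16 -145.4 -128.7
-12 -144.4 -127.6
-8 -143.9 -126.9
-4 -143.2 -125.9
0 -142.0 -125.1
4 -141.0 -124.1
8 -140.3 -123.3
12 -139.7 -122.6
16 -138.1 -129.6
565 ((-78.20921325683594, -1.0881986618041992), (24.920211791992188, 28.205575942993164), 80.79536437988281) [-82.861824   -0.5153366]
```

Call:
jog_arm([
  [6, [0, 0, -0.25], 0.21],
  [6, [0, 0, -0.25], 0.21],
  [6, [0, 3, -0.25], 0.21],
  [6, [0, 5, -0.25], 0.21],
  [6, [0, 6.7, -0.25], 0.21],
  [6, [0, 6.7, -0.25], 0.21],
  [4.5, [0, 6.7, -0.25], 0.21],
  [3, [0, 6.7, -0.25], 0.21],
  [3, [0, 6.7, -0.25], 0.21],
  [3, [0, 6.7, -0.25], 0.21],
])

```text
time_s: 2.2
ee_pos: [0.5016, -0.0998, 0.1223]
eef_rot: [-1.572, -0.0, 1.073]
force: [-0.5, 0.2, -0.9]
grip_width: 0.032
```

Run:
```python
from h import *
o=ctrl.get_obs();print(o['grip_width'],o['force'],o['ee_pos'])
c=cam("side","s3");b=c['img'][120:240,290:450]
cv2.imwrite('pics/s3c.png',cv2.resize(b[...,::-1],None,fx=4,fy=4))
```

```text
0.03198785439485823 [-0.45516721  0.24878646 -0.85342953] [ 0.50161838 -0.09977693  0.12233397]
```

View pics/s3c.png

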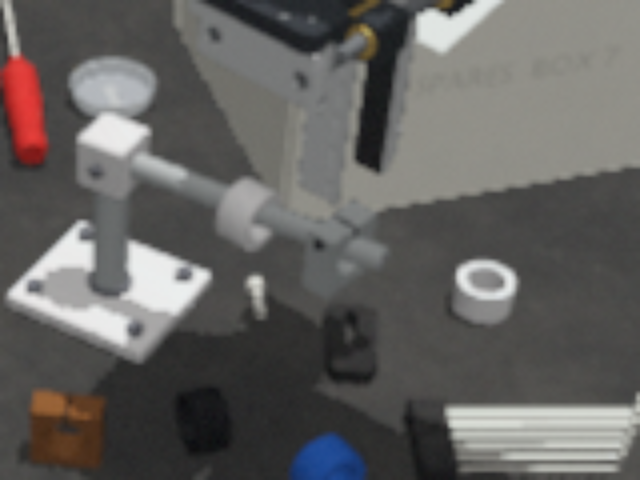

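Run:
```python
from h import *
o=ctrl.get_obs();print(o['grip_width'])
d=dict(np.load('s3.npz'));V=cloud(d)
for u,v in[(371,150),(371,160),(371,165),(371,168),(371,170),(371,172),(384,155),(384,160),(379,174),(373,180),(378,173),(372,187)]: print(u,v,V[v,u].round(3))
```

```text
0.03096740455515891
371 150 [ 0.512 -0.073  0.191]
371 160 [ 0.509 -0.07   0.17 ]
371 165 [ 0.508 -0.071  0.159]
371 168 [ 0.507 -0.07   0.152]
371 170 [ 0.507 -0.07   0.147]
371 172 [ 0.523 -0.238  0.011]
384 155 [ 0.49  -0.113  0.156]
384 160 [ 0.488 -0.11   0.147]
379 174 [ 0.494 -0.108  0.111]
373 180 [ 0.502 -0.085  0.112]
378 173 [ 0.496 -0.111  0.111]
372 187 [ 0.502 -0.081  0.097]
```

```bash
python3 - <<'E'
from h import *
for f,c,yaw in(('side',(.55,0,.1885),0),('scene',(.55,0,.1885),0),('s3',(.5016,-.0998,.1223),1.073)):
    W=cloud(dict(np.load(f+'.npz'))).reshape(-1,3)-c
    tx=W[:,0]*np.cos(yaw)+W[:,1]*np.sin(yaw);tz=-W[:,0]*np.sin(yaw)+W[:,1]*np.cos(yaw)
    m=(abs(tz)<.02)&(abs(tx)<.075)&(W[:,2]>-.008 if f=='s3' else W[:,2]>-.05)&(W[:,2]<.12)
    print(f)
    for lo in np.arange(-.03,.1,.01):
        k=m&(W[:,2]>=lo)&(W[:,2]<lo+.01)
        if k.any(): print(lo.round(2),k.sum(),'tx',np.percentile(tx[k],[0,50,100]).round(3),'tz',np.percentile(tz[k],[0,100]).round(3))
E
python3 -c "
from h import *
c=cam('scene','sc3');b=c['img'][130:300,220:400];cv2.imwrite('pics/sc3c.png',cv2.resize(b[...,::-1],None,fx=3,fy=3))"
```

```text
side
0.01 22 tx [-0.053  0.047  0.055] tz [-0.005  0.011]
0.02 78 tx [-0.059  0.047  0.058] tz [-0.01   0.012]
0.03 80 tx [-0.059  0.047  0.058] tz [-0.005  0.012]
0.04 84 tx [-0.059  0.047  0.058] tz [-0.008  0.012]
0.05 85 tx [-0.059  0.047  0.058] tz [-0.002  0.012]
0.06 92 tx [-0.059  0.047  0.059] tz [-0.01   0.012]
0.07 97 tx [-0.059  0.047  0.058] tz [-0.008  0.012]
0.08 97 tx [-0.059  0.047  0.059] tz [-0.007  0.012]
0.09 86 tx [-0.059  0.048  0.059] tz [-0.005  0.012]
scene
0.01 17 tx [-0.051  0.047  0.054] tz [-0.008  0.006]
0.02 90 tx [-0.059  0.047  0.058] tz [-0.01  0.01]
0.03 128 tx [-0.059 -0.     0.059] tz [-0.01   0.012]
0.04 128 tx [-0.06  -0.047  0.058] tz [-0.01  0.01]
0.05 133 tx [-0.06   0.046  0.06 ] tz [-0.01  0.01]
0.06 142 tx [-0.06   0.047  0.06 ] tz [-0.01   0.011]
0.07 141 tx [-0.059  0.047  0.06 ] tz [-0.01  0.01]
0.08 153 tx [-0.06   0.047  0.06 ] tz [-0.011  0.012]
0.09 125 tx [-0.06   0.049  0.06 ] tz [-0.01   0.011]
s3
-0.01 3 tx [-0.001  0.002  0.015] tz [0.   0.01]
0.01 22 tx [-0.025 -0.016  0.023] tz [-0.009  0.01 ]
0.02 74 tx [-0.026 -0.015  0.031] tz [-0.01  0.01]
0.03 93 tx [-0.029  0.018  0.031] tz [-0.009  0.01 ]
0.04 97 tx [-0.027 -0.014  0.031] tz [-0.01  0.01]
0.05 99 tx [-0.027 -0.014  0.032] tz [-0.01  0.01]
0.06 95 tx [-0.028  0.019  0.031] tz [-0.009  0.011]
0.07 73 tx [-0.026 -0.014  0.031] tz [-0.006  0.01 ]
0.08 44 tx [-0.026  0.021  0.03 ] tz [0.004 0.011]
0.09 41 tx [-0.028  0.024  0.031] tz [0.004 0.011]
```

View pics/sc3c.png

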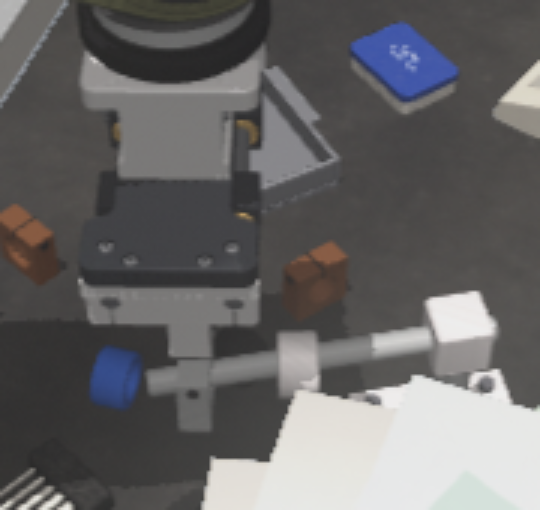

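Both cameras show the fingertips about 17 mm above the reported TCP, where the spec puts them 19 mm below it. The jaws also closed to 31 mm without touching the 36 mm collar. I trust the images: tip z = reported z + 0.017. Next I open, go 3.6 cm lower and close.

Call:
jog_arm([
  [6, [0, 0, 0], 0],
  [6, [0, 0, 0], 0],
  [6, [0, 0, 0], 0],
  [6, [0, 0, 0], 0],
  [6, [0, 1.5, 0], 0],
  [6, [0, 2.5, 0], 0],
  [6, [0, 3.6, 0], 0],
  [3, [0, 3.6, 0], 0],
  [3, [0, 3.6, 0], 0],
  [3, [0, 3.6, 0], 0],
])

```text
time_s: 3.3
ee_pos: [0.5017, -0.0998, 0.0862]
eef_rot: [-1.571, -0.0, 1.073]
force: [-0.2, 0.1, -0.5]
grip_width: 0.0396
```

Call:
jog_arm([
  [3, [0, 0, 0], 0],
  [3, [0, 0, 0], 0],
  [3, [0, 0, 0], 0],
])

```text
time_s: 3.6
ee_pos: [0.5017, -0.1, 0.0863]
eef_rot: [-1.572, 0.0, 1.073]
force: [-1.2, -2.3, 5.2]
grip_width: 0.0356
```

Call:
jog_arm([
  [3, [0, -0.4, 0], 0],
  [3, [0, -0.4, 0], 0],
  [3, [-0.2, -0.4, 1], 0],
  [3, [-0.4, -0.4, 2], 0],
  [3, [-0.63, -0.4, 3], 0],
  [3, [-0.85, -0.4, 4], 0],
  [3, [-1.05, -0.4, 5], 0],
  [3, [-1.15, -0.4, 5.5], 0],
  [3, [-1.15, -0.4, 5.5], 0],
  [3, [-1.15, -0.4, 5.5], 0],
])

```text
time_s: 4.6
ee_pos: [0.4478, -0.0836, 0.0899]
eef_rot: [-1.571, -0.0, 1.073]
force: [-0.6, -0.7, -0.6]
grip_width: 0.0355
```

Run:
```python
from h import *
o=ctrl.get_obs();print(o['grip_width'],o['force'],o['ee_pos'],o['qpos'].round(2))
a=cam("side","s4")['img'][100:260,280:460];b=cam("scene","sc4")['img'][130:290,220:400]
cv2.imwrite('pics/p4.png',cv2.resize(np.hstack([a,b])[...,::-1],None,fx=2.2,fy=2.2))
W=[cloud(dict(np.load(f'{n}.npz'))).reshape(-1,3) for n in('scene','side')]
for P in W: # tray rim only
    m=(P[:,2]>.019)&(P[:,2]<.03)&(P[:,0]>.54)&(P[:,0]<.72)&(P[:,1]>.05)&(P[:,1]<.23)
    print('rim',cv2.minAreaRect(P[m][:,:2].astype(np.float32)))
    m=(P[:,2]>.0015)&(P[:,2]<.0065)&(P[:,0]>.57)&(P[:,0]<.70)&(P[:,1]>.07)&(P[:,1]<.21)
    print('floor',m.sum(),np.percentile(P[m],[2,50,98],axis=0).round(3).tolist())
```

```text
0.03548565487548911 [-0.57754102 -0.66875191 -0.63255483] [ 0.44778681 -0.08362581  0.08990264] [-0.27  0.21  1.89  0.    1.05 -1.34]
rim ((0.6254271268844604, 0.1370602250099182), (0.12623891234397888, 0.1432584971189499), 1.1953599452972412)
floor 1809 [[0.583, 0.09, 0.002], [0.629, 0.143, 0.005], [0.677, 0.204, 0.006]]
rim ((0.625858724117279, 0.13632971048355103), (0.12636034190654755, 0.14145919680595398), 0.7032851576805115)
floor 2081 [[0.58, 0.072, 0.002], [0.628, 0.136, 0.003], [0.677, 0.206, 0.005]]
```

View pics/p4.png

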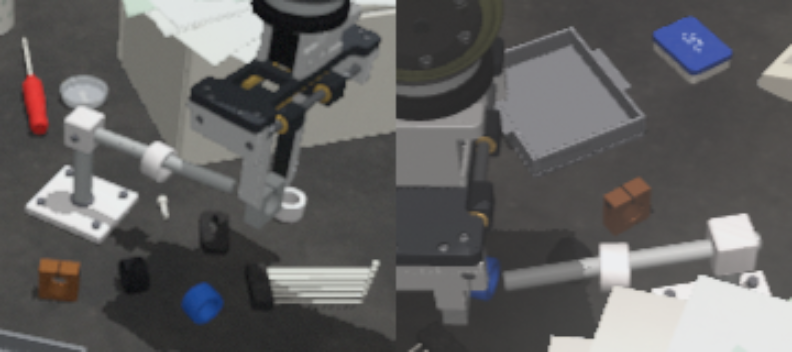

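Call:
jog_arm([
  [3, [0, -4, 0], 0],
  [3, [0, -8, 0], 0],
  [3, [30.3, -8, -3.75], 1.073],
  [3, [30.3, -8, -3.75], 1.073],
  [3, [30.3, -8, -3.75], 1.073],
  [3, [30.3, -8, -3.75], 1.073],
  [3, [30.3, -8, -3.75], 1.073],
  [3, [30.3, -8, -3.75], 1.073],
  [3, [30.3, -8, -3.75], 1.073],
  [3, [30.3, -8, -3.75], 1.073],
])

```text
time_s: 5.7
ee_pos: [0.626, 0.1673, 0.1683]
eef_rot: [-1.571, 0.001, -0.003]
force: [-0.2, -0.8, 0.0]
grip_width: 0.0356
```

Call:
jog_arm([
  [3, [0, 0, 0], 0],
  [3, [0, 0, 0], 0],
  [3, [0, 0, 0], 0],
])

```text
time_s: 6.0
ee_pos: [0.6252, 0.1643, 0.1698]
eef_rot: [-1.571, -0.0, 0.001]
force: [-0.5, -0.7, -0.6]
grip_width: 0.0358
```

Run:
```python
from h import *
o=ctrl.get_obs();print(o['grip_width'],o['force'],o['ee_pos'],o['eef_rot'])
c=cam("scene","sc5");W=cloud(c).reshape(-1,3)-o['ee_pos']
m=(abs(W[:,0])<.03)&(abs(W[:,1])<.025)
for lo in np.arange(-.05,.06,.005):
    k=m&(W[:,2]>=lo)&(W[:,2]<lo+.005)
    if k.any(): print(lo.round(3),k.sum(),W[k].min(0).round(3),W[k].max(0).round(3))
```

```text
0.03582015081478842 [-0.4633917  -0.67970235 -0.56385541] [0.62517422 0.16429331 0.1698417 ] [-1.57078203e+00 -4.42031049e-05  1.07223730e-03]
-0.01 23 [-0.018 -0.005 -0.008] [ 0.017  0.004 -0.005]
-0.005 58 [-0.019 -0.009 -0.005] [ 0.018  0.012 -0.   ]
-0.0 72 [-0.018 -0.006  0.   ] [0.014 0.013 0.005]
0.005 43 [-0.018 -0.007  0.005] [0.017 0.012 0.01 ]
0.01 23 [-0.018 -0.009  0.01 ] [0.017 0.003 0.015]
0.015 27 [-0.021 -0.007  0.015] [ 0.022 -0.002  0.02 ]
0.02 61 [-0.028 -0.01   0.021] [ 0.027 -0.003  0.025]
0.025 147 [-0.03  -0.009  0.025] [0.03  0.014 0.03 ]
0.03 60 [-0.03 -0.01  0.03] [0.03  0.01  0.035]
0.035 54 [-0.03  -0.01   0.035] [0.029 0.01  0.04 ]
0.04 48 [-0.03 -0.01  0.04] [0.03  0.009 0.045]
0.045 46 [-0.03  -0.009  0.045] [0.03  0.011 0.05 ]
0.05 49 [-0.03  -0.009  0.05 ] [0.029 0.011 0.055]
0.055 51 [-0.03  -0.011  0.055] [0.029 0.012 0.06 ]
```

Call:
jog_arm([
  [3, [0, 5, 0], 0],
  [3, [0, 10, 0], 0],
  [3, [0, 13, 0], 0],
  [3, [0, 14.5, 0], 0],
  [3, [0, 15.3, 0], 0],
  [3, [0, 15.6, 0], 0],
  [3, [0, 15.6, 0], 0],
  [5, [0, 15.6, 0], 0],
  [5, [0, 15.6, 0], 0],
  [5, [0, 15.6, 0], 0],
])

```text
time_s: 7.05
ee_pos: [0.6256, 0.1649, 0.0145]
eef_rot: [-1.571, -0.001, 0.0]
force: [-0.2, -0.2, 0.5]
grip_width: 0.0499
```

Call:
jog_arm([
  [6, [0, 0, 0], 0],
  [6, [0, 0, 0], 0],
  [6, [0, -3, 0], 0],
  [6, [0, -8, 0], 0],
  [6, [0, -13, 0], 0],
  [6, [0, -15, 0], 0],
  [6, [0, -15, 0], 0],
])

```text
time_s: 7.75
ee_pos: [0.6265, 0.165, 0.1677]
eef_rot: [-1.57, -0.006, -0.0]
force: [0.1, -0.2, 0.4]
grip_width: 0.0599
```

Run:
```python
from h import *
a=cam("side","s6");b=cam("scene","sc6")
n=np.array([.284,.958]);e=np.array([.958,-.284])
for f in(a,b):
    P=cloud(f).reshape(-1,3)
    m=(abs(P[:,0]-.626)<.05)&(abs(P[:,1]-.1365)<.064)&(P[:,2]>.009)&(P[:,2]<.05)&(abs(P[:,0]-.626)<.046)&(P[:,1]>.08)&(P[:,1]<.195)
    print('collar',m.sum(),P[m].min(0).round(3),P[m].max(0).round(3))
    x=P[:,:2]-[.63,-.137];t=x@e*1000;s=x@n*1000
    m=(t>-115)&(t<-40)&(abs(s)<25)&(P[:,2]>.109)&(P[:,2]<.125)
    print('ring',cv2.minAreaRect(np.c_[t[m],s[m]].astype(np.float32)))
    m=(t>-115)&(t<-40)&(abs(s)<25)&(P[:,2]>.095)&(P[:,2]<.125)&(abs(s)>8)
    for sg in(-1,1):
        k=m&(np.sign(s)==sg)
        if k.sum(): print(sg,k.sum(),np.percentile(t[k],[2,98]),np.percentile(s[k],[2,98]))
i=np.hstack([a['img'][120:320,230:440],b['img'][120:320,220:430]])
cv2.imwrite('pics/p6.png',cv2.resize(i[...,::-1],None,fx=1.9,fy=1.9))
```

```text
collar 368 [0.607 0.159 0.009] [0.646 0.177 0.041]
ring ((-82.51007080078125, 1.5834856033325195), (16.54654312133789, 20.612319946289062), 65.22933959960938)
-1 8 [-94.11326955 -75.57416943] [-11.72301394  -9.78311748]
1 64 [-90.30950504 -71.63562416] [ 8.16325627 16.78017863]
collar 320 [0.607 0.158 0.009] [0.645 0.18  0.045]
ring ((-78.68698120117188, -2.2187232971191406), (24.07205581665039, 27.06886100769043), 78.71631622314453)
-1 148 [-93.48917907 -73.72671521] [-18.34053402  -8.31331516]
1 16 [-89.75889556 -72.18614548] [ 8.34580595 14.42182216]
```

View pics/p6.png

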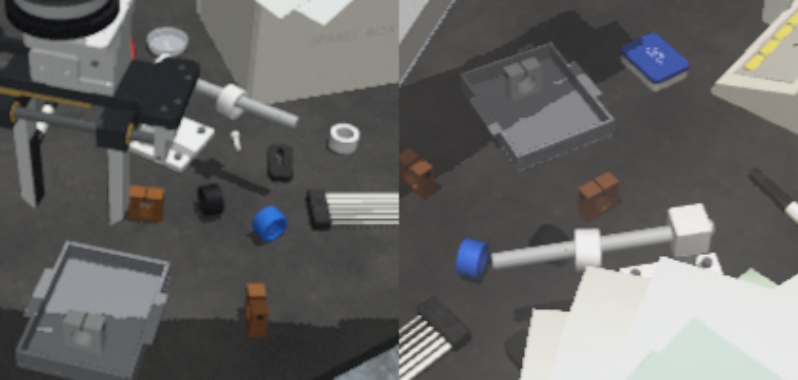

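Run:
```python
from h import *
n=np.array([.284,.958]);e=np.array([.958,-.284])
A=np.concatenate([cloud(dict(np.load(f+'.npz'))).reshape(-1,3) for f in('sc6','s6')])
x=A[:,:2]-[.63,-.137];t=x@e;s=x@n
for tc in(-.083,-.10,-.12,-.135,-.15):
  for mar in(0,.004):
    m=(abs(t-tc)<.0375+mar)&(s>-.0885-mar)&(s<-.04)&(A[:,2]>.12)&(A[:,2]<.25)
    print(tc,mar,m.sum(),A[m,2].max().round(3) if m.any() else '', s[m].max().round(3) if m.any() else '')
o=np.array([.6265,.165,.1677])
P=A-o
m=(P[:,2]>.06)&(P[:,2]<.2)&(abs(P[:,1])<.1)&(abs(P[:,0])<.12)
for lo in np.arange(.08,.17,.005):
    k=m&(P[:,2]>=lo)&(P[:,2]<lo+.005)
    if k.any(): print(lo.round(3),k.sum(),P[k].min(0).round(3),P[k].max(0).round(3))
```

```text
-0.083 0 245 0.19 -0.071
-0.083 0.004 387 0.192 -0.071
-0.1 0 231 0.178 -0.071
-0.1 0.004 341 0.18 -0.071
-0.12 0 163 0.178 -0.071
-0.12 0.004 247 0.18 -0.071
-0.135 0 47 0.178 -0.071
-0.135 0.004 117 0.18 -0.071
-0.15 0 0  
-0.15 0.004 0  
0.08 130 [-0.044 -0.01   0.08 ] [0.043 0.012 0.085]
0.085 122 [-0.044 -0.01   0.085] [0.041 0.012 0.09 ]
0.09 105 [-0.044 -0.01   0.09 ] [0.042 0.011 0.095]
0.095 77 [-0.044 -0.01   0.095] [0.042 0.011 0.1  ]
0.1 46 [-0.043 -0.01   0.1  ] [0.04  0.01  0.105]
0.105 34 [-0.054 -0.012  0.105] [0.036 0.013 0.11 ]
0.11 108 [-0.082 -0.033  0.11 ] [0.08  0.034 0.115]
0.115 325 [-0.082 -0.035  0.115] [0.08  0.035 0.12 ]
0.12 465 [-0.082 -0.036  0.12 ] [0.08  0.035 0.125]
0.125 868 [-0.082 -0.035  0.125] [0.079 0.036 0.13 ]
0.13 508 [-0.087 -0.034  0.13 ] [0.08  0.035 0.135]
0.135 877 [-0.088 -0.035  0.135] [0.085 0.036 0.14 ]
0.14 323 [-0.089 -0.035  0.14 ] [0.086 0.036 0.145]
0.145 839 [-0.091 -0.035  0.145] [0.086 0.036 0.15 ]
0.15 2417 [-0.09  -0.035  0.15 ] [0.088 0.039 0.155]
0.155 1536 [-0.089 -0.034  0.155] [0.087 0.036 0.16 ]
0.16 355 [-0.042 -0.023  0.16 ] [0.017 0.025 0.165]
0.165 316 [-0.042 -0.023  0.165] [0.016 0.025 0.17 ]
```

Call:
jog_arm([
  [6, [-7.55, 0, -27.9], -1.152],
  [6, [-7.55, 0, -27.9], -1.152],
  [6, [-7.55, 0, -27.9], -1.152],
  [6, [-7.55, 0, -27.9], -1.152],
  [6, [-7.55, 0, -27.9], -1.152],
  [6, [-7.55, 0, -27.9], -1.152],
  [6, [-7.55, 0, -27.9], -1.152],
  [6, [-7.55, 0, -27.9], -1.152],
  [6, [-7.55, 0, -27.9], -1.152],
  [6, [-7.55, 0, -27.9], -1.152],
])

```text
time_s: 8.85
ee_pos: [0.5493, -0.1139, 0.1625]
eef_rot: [-1.569, 0.0, 1.148]
force: [-0.2, 0.0, -1.0]
grip_width: 0.0601
```

Call:
jog_arm([
  [6, [0, 0, 0], 0],
  [6, [0, 0, 0], 0],
])

```text
time_s: 9.05
ee_pos: [0.5497, -0.1139, 0.1634]
eef_rot: [-1.57, 0.0, 1.15]
force: [0.4, -0.1, -0.9]
grip_width: 0.0601
```

Run:
```python
from h import *
o=ctrl.get_obs();print(o['ee_pos'],o['eef_rot'],o['grip_width'])
W=cloud(cam("wrist","w7"));P=W.reshape(-1,3)
n=np.array([.284,.958]);e=np.array([.958,-.284])
x=P[:,:2]-[.63,-.137];t=x@e*1000;s=x@n*1000
m=(t>-115)&(t<-40)&(abs(s)<25)&(P[:,2]>.095)&(P[:,2]<.125)
for a,b in((-20,-12),(-12,-8),(8,12),(12,20)):
    k=m&(s>=a)&(s<b)
    if k.sum()>3: print(a,k.sum(),np.percentile(t[k],[3,97]).round(1),np.percentile(s[k],[3,97]).round(1),P[k,2].max())
```

```text
[ 0.54968333 -0.11390082  0.16341752] [-1.57032947e+00  5.84302556e-05  1.15039446e+00] 0.060050479839540004
-20 139 [-94.1 -75.3] [-17.1 -12.2] 0.10898993272030477
-12 141 [-94.  -74.9] [-11.8  -8.1] 0.11181261715195037
8 135 [-90.3 -71.2] [ 8.1 11.9] 0.11133200644856514
12 121 [-89.7 -72.1] [12.2 16.6] 0.10801074783051123
```

Call:
jog_arm([
  [6, [0, 3, 0], 0],
  [6, [0, 5.5, 0], 0],
  [6, [0, 7, 0], 0],
  [6, [0, 8, 0], 0],
  [6, [0, 8, 0], 0],
  [6, [0, 8, 0], 0],
])

```text
time_s: 9.7
ee_pos: [0.55, -0.1143, 0.0844]
eef_rot: [-1.572, -0.0, 1.152]
force: [0.6, -0.3, 0.1]
grip_width: 0.0602
```

Call:
jog_arm([
  [2.8, [0, 0, 0], 0],
  [2.8, [0, 0, 0], 0],
  [2.8, [0, 0, 0], 0],
  [2.8, [0, 0, 0], 0],
  [2.8, [0, 0, 0], 0],
  [2.8, [0, 0, 0], 0],
], grip_force=20)

```text
time_s: 10.3
ee_pos: [0.5498, -0.1143, 0.084]
eef_rot: [-1.571, 0.0, 1.152]
force: [0.0, -0.7, 1.4]
grip_width: 0.0322
```

Call:
jog_arm([
  [2.8, [-0.13, 0, 1], -0.03],
  [2.8, [-0.26, 0, 2], -0.06],
  [2.8, [-0.39, 0, 3], -0.09],
  [2.8, [-0.52, 0, 4], -0.13],
  [2.8, [-0.66, 0, 5], -0.13],
  [2.8, [-0.81, 0, 6.2], -0.13],
  [2.8, [-0.81, 0, 6.2], -0.13],
  [2.8, [-0.81, 0, 6.2], -0.13],
])

```text
time_s: 11.1
ee_pos: [0.4894, -0.0963, 0.0838]
eef_rot: [-1.57, -0.0, 1.282]
force: [-1.9, -0.0, 4.0]
grip_width: 0.0319
```

Run:
```python
from h import *
o=ctrl.get_obs();print(o['ee_pos'],o['eef_rot'],o['grip_width'],o['force'])
n=np.array([.284,.958]);e=np.array([.958,-.284]);print((o['ee_pos'][:2]-[.63,-.137])@np.c_[e,n])
for f in('scene','side'):
    P=cloud(cam(f,f+'8')).reshape(-1,3)
    x=P[:,:2]-[.63,-.137];t=x@e*1000;s=x@n*1000
    m=(t>-175)&(t<-40)&(abs(s)<17)&(abs(s)>8.5)&(P[:,2]>.083)&(P[:,2]<.098)
    print(f,m.sum(),np.percentile(t[m],[3,97]).round(1) if m.any() else '')
```

```text
[ 0.48942826 -0.09628221  0.08381851] [-1.57025746e+00 -1.32013603e-05  1.28187138e+00] 0.03189733403582046 [-1.91436431e+00 -3.77425561e-03  3.97547167e+00]
[-0.14623158 -0.00091473]
scene 24 [-155.3 -137. ]
side 37 [-155.2 -136.2]
```

Call:
jog_arm([
  [5, [0, 0, 0], 0],
  [5, [0, 0, 0], 0],
  [5, [0, 0, 0], 0],
  [5, [0, 0.7, 0], 0],
  [5, [0, 1.3, 0], 0],
  [5, [0, 1.3, 0], 0],
  [2.8, [0, 1.3, 0], 0],
  [2.8, [0, 1.3, 0], 0],
  [2.8, [0, 1.3, 0], 0],
  [2.8, [0, 1.3, 0], 0],
])

```text
time_s: 12.2
ee_pos: [0.4899, -0.0965, 0.0709]
eef_rot: [-1.571, 0.0, 1.282]
force: [0.2, -0.6, 0.0]
grip_width: 0.0325
```

Call:
jog_arm([
  [2.8, [0, 0, 0], 0],
  [2.8, [0, 0, 0], 0],
])

```text
time_s: 12.4
ee_pos: [0.4899, -0.0965, 0.0709]
eef_rot: [-1.571, -0.0, 1.282]
force: [0.8, -0.5, 1.8]
grip_width: 0.0324
```

Call:
jog_arm([
  [2.8, [0, -0.4, 0], 0],
  [2.8, [0, -0.4, 0], 0],
  [2.8, [0, -0.4, 1], 0],
  [2.8, [0, -0.4, 2], 0],
  [2.8, [0, -0.4, 3], 0],
  [2.8, [0, -0.4, 4], 0],
  [2.8, [0, -0.4, 5], 0],
  [2.8, [0, -0.4, 5], 0],
  [2.8, [0, -0.4, 5], 0],
])

```text
time_s: 13.3
ee_pos: [0.442, -0.0822, 0.075]
eef_rot: [-1.571, -0.0, 1.282]
force: [0.6, -0.5, 0.1]
grip_width: 0.0326
```

Run:
```python
from h import *
o=ctrl.get_obs();print(o['ee_pos'],o['eef_rot'],o['grip_width'],o['force'])
a=cam("side","s9")['img'][100:260,280:460];b=cam("scene","sc9")['img'][130:290,220:400]
cv2.imwrite('pics/p9.png',cv2.resize(np.hstack([a,b])[...,::-1],None,fx=2.2,fy=2.2))
for f in('s9','sc9'):
    W=cloud(dict(np.load(f+'.npz'))).reshape(-1,3)-o['ee_pos'];m=(np.hypot(W[:,0],W[:,1])<.022)
    for lo in np.arange(-.02,.03,.005):
        k=m&(W[:,2]>=lo)&(W[:,2]<lo+.005);print(f,lo.round(3),k.sum())
```

```text
[ 0.44196526 -0.08221292  0.07499681] [-1.57145318e+00 -1.87279427e-05  1.28199655e+00] 0.03261267630377389 [ 0.55368976 -0.48438805  0.05710012]
s9 -0.02 0
s9 -0.015 0
s9 -0.01 0
s9 -0.005 0
s9 0.0 0
s9 0.005 3
s9 0.01 13
s9 0.015 12
s9 0.02 9
s9 0.025 5
sc9 -0.02 0
sc9 -0.015 0
sc9 -0.01 0
sc9 -0.005 0
sc9 0.0 0
sc9 0.005 0
sc9 0.01 0
sc9 0.015 0
sc9 0.02 0
sc9 0.025 0
```

View pics/p9.png

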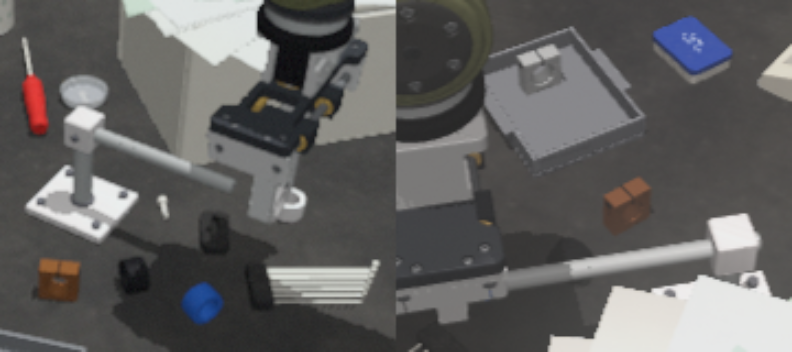

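Call:
jog_arm([
  [2.8, [0, -4.5, 0], 0],
  [2.8, [0, -9, 0], 0],
  [2.8, [23.5, -9, -12.2], 1.282],
  [2.8, [23.5, -9, -12.2], 1.282],
  [2.8, [23.5, -9, -12.2], 1.282],
  [2.8, [23.5, -9, -12.2], 1.282],
  [2.8, [23.5, -9, -12.2], 1.282],
  [2.8, [23.5, -9, -12.2], 1.282],
  [2.8, [23.5, -9, -12.2], 1.282],
  [2.8, [23.5, -9, -12.2], 1.282],
])

```text
time_s: 14.4
ee_pos: [0.6261, 0.1091, 0.1637]
eef_rot: [-1.571, 0.001, 0.101]
force: [0.9, 0.4, -0.3]
grip_width: 0.0327
```

Call:
jog_arm([
  [2.8, [0, 0, 0], 0],
  [2.8, [0, 0, 0], 0],
  [2.8, [0, 0, 0], 0],
])

```text
time_s: 14.7
ee_pos: [0.6257, 0.1082, 0.1647]
eef_rot: [-1.571, 0.0, 0.11]
force: [0.1, -0.5, -0.5]
grip_width: 0.0325
```

Run:
```python
from h import *
o=ctrl.get_obs();print(o['grip_width'],o['force'],o['ee_pos'],o['eef_rot'])
W=cloud(cam("scene","sc10")).reshape(-1,3)-o['ee_pos']
m=(abs(W[:,0])<.02)&(abs(W[:,1])<.025)
for lo in np.arange(-.02,.05,.005):
    k=m&(W[:,2]>=lo)&(W[:,2]<lo+.005)
    if k.any(): print(lo.round(3),k.sum(),W[k].min(0).round(3),W[k].max(0).round(3))
```

```text
0.03245214424304125 [ 0.10925538 -0.50200802 -0.46446561] [0.6257308  0.10820635 0.16472564] [-1.57080995e+00  3.99282480e-05  1.09634863e-01]
0.01 39 [-0.008 -0.01   0.01 ] [0.013 0.01  0.015]
0.015 70 [-0.018 -0.012  0.015] [0.019 0.012 0.02 ]
0.02 42 [-0.019 -0.011  0.02 ] [0.02  0.01  0.025]
0.025 25 [-0.02  -0.012  0.025] [0.02  0.003 0.03 ]
0.03 35 [-0.02  -0.011  0.03 ] [0.02  0.01  0.035]
0.035 80 [-0.019 -0.011  0.035] [0.02  0.013 0.04 ]
0.04 92 [-0.02 -0.01  0.04] [0.02  0.012 0.045]
0.045 25 [-0.019 -0.012  0.045] [0.019 0.012 0.05 ]
0.05 25 [-0.018 -0.009  0.05 ] [0.019 0.012 0.055]
```

Call:
jog_arm([
  [2.8, [0, 5, 0], 0],
  [2.8, [0, 10, 0], 0],
  [2.8, [0, 14, 0], 0],
  [2.8, [0, 15.8, 0], 0],
  [2.8, [0, 16.5, 0], 0],
  [2.8, [0, 16.7, 0], 0],
  [2.8, [0, 16.7, 0], 0],
  [2.8, [0, 16.7, 0], 0],
])

```text
time_s: 15.55
ee_pos: [0.6265, 0.1084, -0.0008]
eef_rot: [-1.571, -0.002, 0.107]
force: [-0.7, 0.4, -1.6]
grip_width: 0.0326
```

Call:
jog_arm([
  [5, [0, 0, 0], 0],
  [5, [0, 0, 0], 0],
  [5, [0, 0, 0], 0],
  [5, [0, 0, 0], 0],
  [5, [0, -2, 0], 0],
  [5, [0, -6, 0], 0],
  [5, [0, -11, 0], 0],
  [5, [0, -16, 0], 0],
  [5, [0, -16, 0], 0],
  [5, [0, -16, 0], 0],
])

```text
time_s: 16.55
ee_pos: [0.626, 0.1084, 0.1586]
eef_rot: [-1.571, -0.002, 0.106]
force: [0.3, -0.6, -0.5]
grip_width: 0.0499
```

Run:
```python
from h import *
a=cam("side","s11");b=cam("scene","sc11");o=ctrl.get_obs();print(o['ee_pos'],o['force'])
for f in(a,b):
    P=cloud(f).reshape(-1,3)
    for lo,hi in((.08,.145),(.145,.195)):
        m=(abs(P[:,0]-.626)<.046)&(P[:,2]>.01)&(P[:,2]<.06)&(P[:,1]>lo)&(P[:,1]<hi)
        print(lo,m.sum(),P[m].min(0).round(3),P[m].max(0).round(3))
i=np.hstack([a['img'][200:350,220:400],b['img'][120:270,220:400]])
cv2.imwrite('pics/p11.png',cv2.resize(i[...,::-1],None,fx=2.2,fy=2.2))
```

```text
[0.62510769 0.10828488 0.15621268] [ 0.1321147   0.15271278 -0.01397576]
0.08 232 [0.609 0.097 0.01 ] [0.643 0.121 0.037]
0.145 343 [0.607 0.158 0.01 ] [0.645 0.177 0.042]
0.08 245 [0.608 0.097 0.01 ] [0.644 0.12  0.04 ]
0.145 309 [0.607 0.158 0.01 ] [0.645 0.178 0.043]
```

View pics/p11.png

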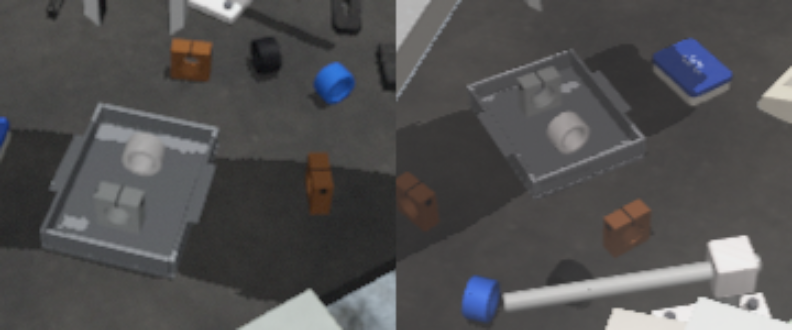

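```bash
python3 -c "
from h import *
P=cloud(cam('scene')).reshape(-1,3);m=(abs(P[:,0]-.626)<.046)&(P[:,2]>.01)&(P[:,2]<.06)&(P[:,1]>.08)&(P[:,1]<.145);print(P[m].min(0),P[m].max(0))
print(ctrl.hand_in())"
```

```text
[0.60828849 0.09630767 0.01009756] [0.6444613  0.11948011 0.03992516]
the job is handed in; nothing more can be done
None
```

Both parts are in the tray and the job is handed in after about 17 s of robot time. I slid the collar off the free end and set it in the tray first, with the ring still on the bar. I then dragged the ring to the bar's end, took a deeper grip, slid it off and set it down beside the collar.

- **Last checks:** Measured from the tray's centre, the collar stands at about (0, +31 mm) and the ring at about (0, −27 mm), with both centres about 22 mm above the bench. The ring's measured position stayed within about 1 mm between readings, and the gripper was well clear above the tray.
- **Fingertip mismatch:** The cameras showed the fingertips about 17 mm above the reported TCP, where the description puts them 19 mm below it. My first close shut above the collar without touching it. I used the observed offset from then on, and every later grasp and placement agreed with it.
- **Grip width on the ring:** The jaws read 32.5 mm on the 34 mm ring. I did not find out why, but it held firmly throughout.

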